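# Lock the noodle machine's crank shaft in its drive hub

## Task

The crank of the dough-rolling machine is loose in its drive hub: turn the crank until the flat of its shaft faces straight up, under the setscrew. Then take the T-handled hex key from its stand, seat it in the setscrew and tighten the screw clockwise until it is firmly tight on the flat, without forcing or overtightening it. Put the key back upright in its stand and leave the other things where they are.

Things in the scene. Friction and masses are not known exactly. Their poses are not given: they have to be found in the camera images.
- machine: Fixed dough-rolling machine; origin on the table under it, z up. Crank shaft along its own y, 110 mm above the table, crank at the -y end. Rollers and side plates (180 mm high) fill own y = 6 to 171 mm, x = +-97 mm. Drive hub at own y = -53 to -17 mm, a dark cylinder of radius 22 mm round the shaft; boss of radius 19 mm on it (top at 142 mm, own x = 0, y = -35 mm) holds the upright setscrew.
- crank_grip (a point): Middle of the crank's wooden grip sleeve, 22 mm across, 54 mm long along the machine's own y, free to spin, 60 mm from the shaft's axis, 142 mm from the machine's origin towards own -y. The crank arm (20 x 10 mm) is on the sleeve's machine side. It starts leaning 43 to 97 degrees from upright to the machine's own +x, turns with about 0.08 N m of friction and stays where left.
- flat (a point): Middle of the visible milled flat on the 20 mm steel crank shaft, between hub and crank arm. The flat is 12 mm wide, 2 mm deep and faces the way the crank arm points: up when the crank stands straight up. Own z points out of the flat, own y along the shaft. A few degrees off, the screw pulls it true; far off, the screw stops 2 mm early on the round.
- screw_top (a point): Centre of the setscrew's top rim (screw 25 mm wide, upright in the hub's boss); z up. Hexagon socket 14.8 mm across flats, 16 mm deep, a flat facing own x. Clockwise from above it sinks 3 mm per rad; starts 0.75 to 1.05 rad short of the flat, where the rim is at 148 mm. Turns with 0.15 N m at most; bearing on the flat, torque rises about 1.8 N m per rad. Firmly tight: 0.3 to 0.5 N m.
- key: T-handled steel hex key, 0.2 kg. Origin at its lower end, z up along the shank, x along the handle. Conical nose 7 to 14 mm across, 6 mm long, then hexagon shank 14 mm across flats (a flat faces own x) up to 98 mm, then black cross handle 86 mm long (x), 14 mm wide (y), 98 to 116 mm up. Fully seated, its end rests on the socket's floor; it then has about 6 degrees of turning play each way.
- key_stand: Fixed wooden block 75 x 75 x 55 mm; origin at the centre of its underside. A round upright hole 19 mm wide and 50 mm deep, in the middle of its top, in which the key stands; the hole's floor is 5 mm above the table.
- bowl: Steel bowl, 150 mm across, 60 mm high, origin under its centre. Bystander.
- flour_jar: White jar, 68 mm across, 110 mm high, origin under its centre. Bystander.
- mug: White mug, 76 mm across, 85 mm high, origin under its centre. Bystander.
There are look-alikes about, which are no part of the job. Of the things that look like the key, take the one that is farthest from the robot's base at the start.

How it is judged (in metres and radians):
On the way, in this order (a step that is already met when the one before it is completed fails the run):
1. the shaft stands with its flat facing up, within 10 degrees, the screw still loose (angle between flat's own z axis and vertical below 0.175 rad and z of screw_top in the frame of machine above 0.1495 m), for 0.2 s.
2. the key is seated in the setscrew's socket, its end at least 12 mm below the rim (horizontal distance between key and screw_top below 0.004 m and z of key in the frame of screw_top below -0.012 m), for 0.1 s.
3. with the key in it the screw is firmly tight on the flat: 0.06 rad or more past first bearing (rim 0.18 mm or more lower) (all of step 2 and z of screw_top in the frame of machine below 0.14782 m), for 0.1 s.
At the end, for the whole second after the job is handed in: The shaft's flat faces up within 10 degrees; the setscrew's tip stays down on it (rim no more than 148.4 mm above the table); the key stands in its stand's hole, within 8 mm of the centre, down to within 7 mm of the hole's floor and within 8 degrees of upright, released and at rest (angle between flat's own z axis and vertical below 0.175 rad and z of screw_top in the frame of machine below 0.1484 m and horizontal distance between key and key_stand below 0.008 m and z of key in the frame of key_stand below 0.012 m and angle between key's own z axis and vertical below 0.15 rad and linear speed of key below 0.02 m/s); the robot touches nothing.
It fails at once if the screw is overtightened (0.3 rad past first bearing, about 0.65 N m) (z of screw_top in the frame of machine below 0.1471 m).
It fails at once if the key is pressed on the setscrew or the machine with over 35 N while its hexagon is not yet in the socket (contact force between key and machine above 35 N and z of key in the frame of screw_top above -0.007 m).
It fails at once if the bowl is displaced by more than 30 mm (distance of bowl from where it was at the start of the episode above 0.03 m).
It fails at once if the flour jar is displaced by more than 30 mm (distance of flour_jar from where it was at the start of the episode above 0.03 m).
It fails at once if the mug is displaced by more than 30 mm (distance of mug from where it was at the start of the episode above 0.03 m).
It also fails if it takes over 72 s, if anything falls off the work surface, if the arm or the gripper's body presses on something with over 40 N, if the wrist force passes 120 N, or if a joint passes its speed limit or range.

## Robot

A 7-joint arm with a two-finger parallel gripper is mounted at the origin on the work surface. World frame = base frame: x ahead of the robot, y to its left, z up, the work surface at z = 0. Lengths are in mm, angles in rad, forces in N, time in s.
With the tool pointing down it reaches from about 400 to 900 mm from the base axis. Payload 5.6 kg.
Tool frame: the origin (TCP) lies midway between the tips of the shut fingers; the grasp point (between the pads) lies 19 mm behind it; z points along the fingers, y is the line along which they close (so a half turn about z gives the same grasp; the last joint's range is limited). The gripper opens to 92 mm and grips with 3 to 60 N. Pads are 20 mm wide; open, the fingers measure 128 mm over their backs; the gripper's body (75 mm by 189 mm) begins 69 mm behind the grasp point.
Start: joints at [-1.165, 0.468, -0.012, 1.603, 0.006, 1.071, -0.056], TCP at [282.065, 585.618, 214.592] pointing down, gripper open.
Joint ranges: [-2.53, 2.53], [-0.31, 2.02], [-1.57, 1.55], [0.28, 2.44], [-1.29, 4.43], [0.15, 1.84], [-2.92, 2.92]. Speed limits (rad/s): [2.57, 2.57, 3.14, 3.14, 3.14, 3.14, 3.14].

## Interface

Orientations are given as a rotation vector (axis times angle).
In Python, from cell import robot, grip, kin, viewer gives the robot as it stands. Calls block until the motion is done:
- robot.movep(position, orientation): joint-space move of the TCP to a pose.
- robot.servo_line(position, feed=150, rotation=None): straight line of the TCP; rotation=None keeps the orientation; feed is the mean speed in mm/s.
- robot.goto_joints(angles): joint-space move.
- grip(opening, newtons=None): opening from 0.0 (shut) to 1.0 (fully open); newtons is the grip in N (None keeps the last); returns when the fingers have stopped.
- robot.hold(seconds).
- kin.ik(position, orientation): joint angles nearest the present ones, or None.
- robot.observe(): the state.
- viewer.read_camera(name): name is "scene" or "top" or "wrist"; returns the picture (400x640x3 uint8, red, green, blue); there is no depth.
- viewer.camera_info(name): a dict with "camera_matrix" (3x3 intrinsics, pixels), "R" (3x3) and "t" (3): a world point X has camera coordinates R X + t. Camera axes: x right, y down, z forward; pixel columns grow to the right and rows downward; lengths in mm; the calibration is good to about 2 mm. The wrist camera is an equidistant fisheye: a pixel r from the principal point sees the ray r / f radians off the axis. A picture is of the moment at which its call begins: read the wrist's pose just before it. camera_info takes no time and is no camera call; for the wrist camera it gives the pose at the moment of the call.
A pose or a line that the arm cannot do raises robot.IKError and nothing moves.
- robot.job_done(): hands the job in; it is judged then, once.
Trained networks look in the newest picture that a camera, given by its name, has taken for a name from the list of things; names that differ only in an ending like _2 or _b are one class to them, and where a whole thing is asked for, a point or a joint stands for the part that bears it (a point fixed in the world has none). Each returns a list of dicts, best first, with "confidence" (0 to 1); they miss things now and then, are a little off and sometimes report something else, mostly with a low value. They report only what shows in the picture. A call takes as long as a camera call. They do not tell look-alikes from the thing itself.
- viewer.silhouettes(name, camera): "mask" (400x640 bool, what is visible of it).
- viewer.pinpoint(name, camera): "at" ([x, y, z] in mm, in the coordinates of the camera as it stood for that picture, good to about 4 mm: a listed point, or the origin of a listed thing).
The state is a dict: "t": time; "joints": joint angles; "joint_velocities": joint speeds; "joint_torque": joint torques, N m; "tcp_pos": TCP position; "tcp_rot": TCP orientation; "contact_force": force on the tool from outside, world axes, zero at the start; "wrist_torque": the same for the moment, N m; "grip_width": opening from 0.0 (shut) to 1.0 (fully open); "grip_force": force on a finger pad.
Only numpy, scipy, OpenCV 4.12 (cv2) and the standard library are available. Lean on these libraries where they do the work, as an engineer would, in place of code of your own. Each camera call takes 0.05 s, during which the arm holds its last target. There are 200 camera calls.

## Working session

There is one attempt and no reset: what is moved stays moved. The work goes in short steps, each a Python script; the robot and the scene stay as the last script left them, time stands still between calls to the robot, and variables do not carry over. Pictures are saved under pics/ and viewed, at most 10 in all, crops included, and the job is handed in when it is done.

```bash
ls; mkdir -p pics; cat > h.py <<'E'
import numpy as np, cv2
from cell import robot, grip, kin, viewer
from scipy.spatial.transform import Rotation as Ro
def w(cam,p):
    i=viewer.camera_info(cam); return np.array(i["R"]).T@(np.array(p)-np.array(i["t"]))
def px(cam,X):
    i=viewer.camera_info(cam); c=np.array(i["R"])@np.array(X)+np.array(i["t"]); p=np.array(i["camera_matrix"])@c; return p[:2]/p[2]
def save(im,n): cv2.imwrite(f"pics/{n}.png",im[:,:,::-1])
def S():
    o=robot.observe(); print("t",round(o["t"],2),"tcp",np.round(o["tcp_pos"],1),"rot",np.round(o["tcp_rot"],3),"F",np.round(o["contact_force"],1),"M",np.round(o["wrist_torque"],2),"gw",round(o["grip_width"],3),"gf",np.round(o["grip_force"],1)); return o
E
python3 - <<'E'
from h import *
S()
ims=[]
for c in("scene","top"):
    im=viewer.read_camera(c); ims.append(im)
    for n in("machine","crank_grip","flat","screw_top","key","key_stand","bowl","flour_jar","mug"):
        for d in viewer.pinpoint(n,c):
            X=w(c,d["at"]); print(c,n,round(d["confidence"],2),np.round(X),np.round(px(c,X)))
save(np.vstack(ims),"a")
save(ims[0],"scene0");save(ims[1],"top0")
E
```

```text
pics
t 0.0 tcp [281.8 585.1 213.7] rot [-6.990e-01 -3.063e+00  3.000e-03] F [-0.4  0.3 -0.6] M [ 0.    0.05 -0.05] gw 0.998 gf 0.0
scene machine 0.72 [550. 145.  -0.] [373. 223.]
scene crank_grip 0.55 [592.  -6. 133.] [317. 211.]
scene flat 0.56 [550.  66. 110.] [346. 202.]
scene screw_top 0.69 [ 509. -349.    2.] [193. 207.]
scene screw_top 0.43 [545. 110. 153.] [365. 191.]
scene key 0.8 [411. -88.   1.] [289. 179.]
scene key 0.67 [ 271. -303.   -3.] [221. 140.]
scene key 0.58 [ 516. -162.    3.] [260. 210.]
scene key 0.51 [ 509. -351.    2.] [192. 207.]
scene key 0.45 [546. 111. 155.] [365. 191.]
scene key_stand 0.73 [ 510. -350.    1.] [192. 207.]
scene bowl 0.69 [780. -30.  -2.] [306. 306.]
scene flour_jar 0.65 [ 702. -358.    0.] [177. 273.]
scene flour_jar 0.61 [ 507. -353.   -4.] [192. 208.]
scene mug 0.82 [283. 328.   2.] [429. 145.]
top machine 0.62 [553. 149.  -0.] [264. 193.]
top crank_grip 0.48 [593.  -1. 134.] [315. 174.]
top flat 0.74 [547.  67. 113.] [289. 192.]
top screw_top 0.47 [549. 113. 150.] [271. 189.]
top key 0.82 [ 280. -301.   -5.] [413. 284.]
top key 0.62 [410. -86.  -0.] [342. 241.]
top key 0.48 [ 508. -347.    3.] [427. 208.]
top key 0.46 [552. 146.  -1.] [265. 194.]
top key_stand 0.61 [ 507. -349.    1.] [428. 209.]
top key_stand 0.48 [551. 115. 151.] [270. 189.]
top key_stand 0.23 [591.   2. 135.] [313. 174.]
top bowl 0.74 [777. -30.  -3.] [323. 121.]
top flour_jar 0.63 [ 702. -360.    1.] [430. 146.]
top flour_jar 0.57 [593.  -1. 132.] [314. 174.]
top mug 0.81 [286. 334.  -0.] [200. 283.]
```

View pics/scene0.png

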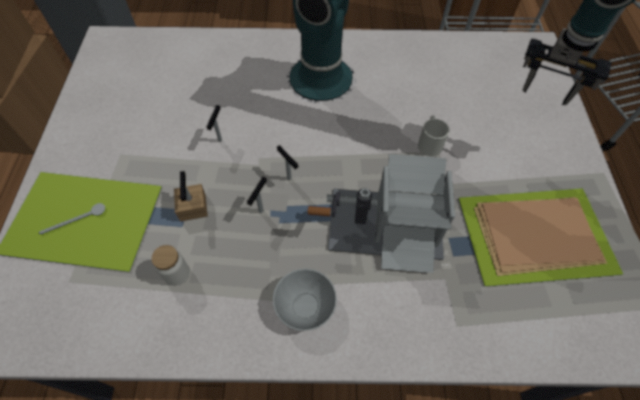

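View pics/top0.png

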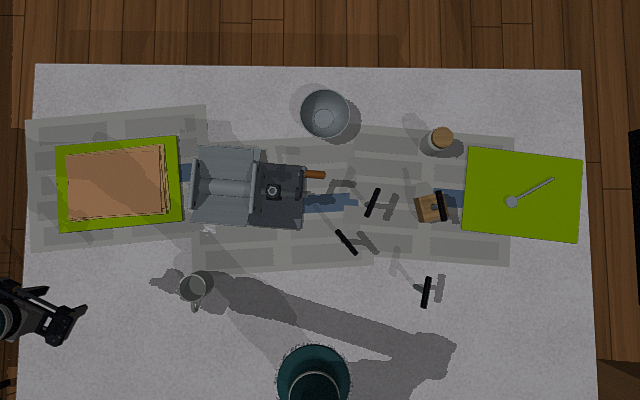

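Four T-handle keys show in the scene picture: (260,190) and (287,158), which stand free on the table, (214,118), also free, and (184,185) in the wooden block. From the base they are about 541, 420, 408 and 617 mm away. The one in the block at world (509,-349) is farthest, so it's the one to take. The crank (orange grip at 318,211) leans to +x. First I'll do the crank, using a wrist view.

```bash
cat >> h.py <<'E'
def down(deg): return (Ro.from_euler('z',deg,degrees=True)*Ro.from_euler('x',180,degrees=True)).as_rotvec()
def look(name,cam="wrist"):
    return [(round(d["confidence"],2),np.round(w(cam,d["at"]),1)) for d in viewer.pinpoint(name,cam)]
def wpx(X):
    i=viewer.camera_info("wrist"); c=np.array(i["R"])@np.array(X)+np.array(i["t"]); K=np.array(i["camera_matrix"])
    th=np.arctan2(np.hypot(c[0],c[1]),c[2]); u=c[:2]/np.hypot(c[0],c[1])*th; return K[:2,:2]@u+K[:2,2]
E
python3 - <<'E'
from h import *
robot.movep([570,40,340],down(90)); o=S(); print(np.round(o["joints"],2))
i=viewer.camera_info("wrist"); print(np.round(i["camera_matrix"],0), np.round(-np.array(i["R"]).T@np.array(i["t"])), np.round(i["R"],2))
im=viewer.read_camera("wrist"); save(im,"w1")
for n in("machine","crank_grip","flat","screw_top"): print(n,look(n))
E
```

```text
t 3.25 tcp [569.9  41.6 339.6] rot [-2.218e+00 -2.224e+00  1.000e-03] F [-0.8  0.6 -0.1] M [-0.1   0.1  -0.04] gw 1.0 gf 0.0
[-0.58  0.24  0.55  1.67 -0.13  1.26 -0.  ]
[[310.   0. 317.]
 [  0. 310. 204.]
 [  0.   0.   1.]] [568. 114. 510.] [[ 1.    0.   -0.  ]
 [ 0.   -0.96  0.26]
 [-0.   -0.26 -0.96]]
machine [(0.74, array([5.469e+02, 1.475e+02, 4.000e-01]))]
crank_grip [(0.56, array([588.9,  -5. , 136.4]))]
flat [(0.59, array([547.8,  63.7, 110.3]))]
screw_top [(0.78, array([539.6, 106. , 151.3]))]
```

View pics/w1.png

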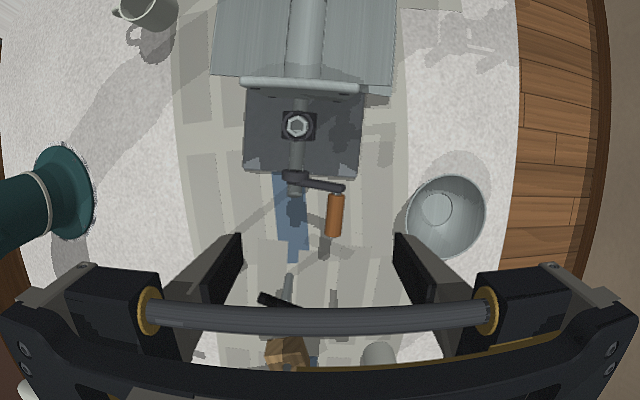

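The wrist picture shows the hub setscrew at pixel (297,126), the crank arm from (294,178) to (340,187), and the orange grip from (338,193) to (333,237). I'll back-project these to get the machine's yaw and the crank position.

```bash
cat >> h.py <<'E'
def ray(p,z,i=None):
    i=i or viewer.camera_info("wrist"); K=np.array(i["camera_matrix"]); R=np.array(i["R"])
    u=np.linalg.inv(K[:2,:2])@(np.array(p)-K[:2,2]); th=np.linalg.norm(u)
    d=R.T@np.r_[u/th*np.sin(th),np.cos(th)]; C=-R.T@np.array(i["t"]); return C+d*(z-C[2])/d[2]
E
python3 - <<'E'
from h import *
im=viewer.read_camera("wrist")
print("screw",ray((297,126),150.7))
m=viewer.silhouettes("crank_grip","wrist"); 
for d in m[:2]:
    c=np.uint8(d["mask"]); print(d["confidence"],c.sum(),cv2.minAreaRect(cv2.findNonZero(c)))
hsv=cv2.cvtColor(im,cv2.COLOR_RGB2HSV)
c=((hsv[...,0]<18)&(hsv[...,1]>130)).astype(np.uint8); c[:, :310]=0; c[:,360:]=0; c[:185]=0; c[245:]=0
r=cv2.minAreaRect(cv2.findNonZero(c)); print(c.sum(),r)
b=cv2.boxPoints(r); print(b)
for z in(130,135,140): print(z,ray(r[0],z))
crop=cv2.resize(im[90:250,230:370],None,fx=4,fy=3.7,interpolation=cv2.INTER_CUBIC); save(crop,"w1c")
E
```

```text
screw [545.05502505 107.14715236 150.7       ]
0.8 721 ((334.0574035644531, 213.8688507080078), (17.835538864135742, 43.185546875), 5.194429397583008)
634 ((334.0965576171875, 214.34140014648438), (15.529504776000977, 42.02101516723633), 4.763641834259033)
[[324.61377 234.6345 ]
 [328.10345 192.75865]
 [343.57935 194.0483 ]
 [340.08966 235.92415]]
130 [590.04057451  -5.59283391 130.        ]
135 [589.7592319   -4.03283763 135.        ]
140 [589.4778893   -2.47284136 140.        ]
```

View pics/w1c.png

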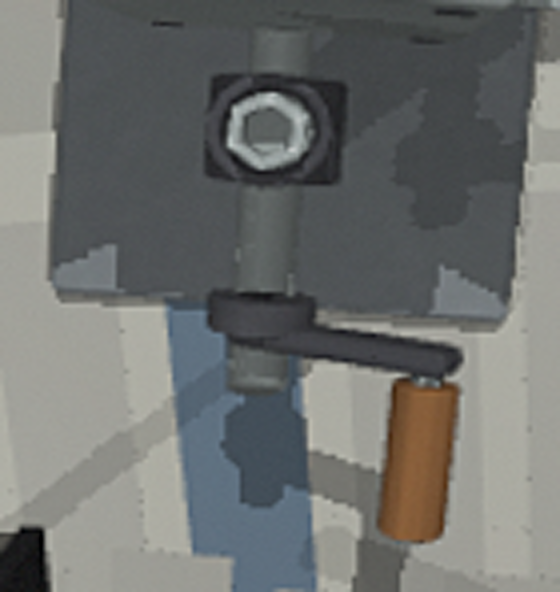

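```bash
python3 - <<'E'
from h import *
a,b=ray((335.8,193.4),145)[:2],ray((332.4,235.3),145)[:2]; print(a,b,np.degrees(np.arctan2(*(a-b))))
c,d=ray((300.7,101),120)[:2],ray((294.5,194),120)[:2]; print(c,d,np.degrees(np.arctan2(*(c-d))))
yaw=(np.arctan2(*(a-b))+np.arctan2(*(c-d)))/2   # tilt of y axis toward +x
Y=np.array([np.sin(yaw),np.cos(yaw)]); X=np.array([Y[1],-Y[0]])
scr=np.array([545.,107.5]); print("yaw",np.degrees(yaw), "grip on axis", scr-107*Y)
g=np.array([589.6,-3.]); lat=(g-scr)@X; lean=np.arcsin(lat/60); print("lat",lat,"lean",np.degrees(lean),"along",(g-scr)@Y)
E
```

```text
[590.89070957  25.70012875] [587.50704974 -28.68834282] 3.559943528806924
[547.83482454 138.03546646] [538.81007405  18.93237701] 4.333169766443887
yaw 3.9465566476254055 grip on axis [537.635623     0.75373097]
lat 52.099507072146785 lean 60.26458690458369 along -107.16833190284959
```

```bash
cat >> h.py <<'E'
yaw=np.radians(3.9); Y=np.array([np.sin(yaw),np.cos(yaw),0]); X=np.array([Y[1],-Y[0],0]); Z=np.array([0,0,1.])
scr=np.array([545.,107.5,0])
def crank(lean): return scr-109*Y+60*np.sin(lean)*X+(110+60*np.cos(lean))*Z
E
python3 - <<'E'
from h import *
rv=down(86.1); L=np.radians(60); T=np.array([0,0,19])
p=crank(L)-T
robot.movep(p+[0,0,70],rv); robot.servo_line(p,feed=150); S()
grip(0.2,25); o=S()
lat=(np.array(o["tcp_pos"])-scr)@X; print("lat",lat)
for l in np.linspace(L,0,8)[1:]:
    robot.servo_line(crank(l)-T,feed=80); o=robot.observe(); print(np.degrees(l).round(),np.round(o["contact_force"],1),np.round(o["tcp_pos"],1),round(o["t"],2))
S()
E
```

```text
t 4.89 tcp [590.5  -4.6 122.3] rot [2.294 2.144 0.003] F [-0.1  0.6  0.7] M [-0.01  0.02  0.03] gw 1.002 gf 0.0
t 5.96 tcp [590.5  -4.9 121.3] rot [2.295e+00 2.143e+00 2.000e-03] F [ 4.   0.  -1.1] M [-0.2  -0.83 -0.09] gw 0.232 gf 25.0
lat 53.07254626079673
51.0 [ 4.9 -0.8  3. ] [585.7  -4.5 129.4] 6.22
43.0 [ 5.  -0.8  4.6] [580.1  -4.1 136.2] 6.47
34.0 [ 4.3 -0.9  7.6] [573.4  -3.6 142.2] 6.73
26.0 [ 4.  -0.8  9.3] [566.  -3. 147.] 6.99
17.0 [ 3.9  0.  12.6] [557.9  -2.4 150.8] 7.25
9.0 [ 3.2 -0.3 16.5] [549.3  -1.7 153.2] 7.51
0.0 [-0.6  0.8 21.1] [540.1  -1.  154.2] 7.77
t 7.77 tcp [540.1  -1.  154.2] rot [2.294 2.143 0.008] F [-0.6  0.8 21.1] M [ 0.15  0.03 -0.02] gw 0.234 gf 25.0
```

```bash
python3 - <<'E'
from h import *
robot.hold(0.2); S(); grip(0.6); 
p=np.array(robot.observe()["tcp_pos"]); robot.servo_line(p+[0,0,60],feed=200); robot.hold(.1)
robot.movep([565,35,330],down(86.1)); S()
im=viewer.read_camera("wrist"); i=viewer.camera_info("wrist")
for n in("crank_grip","flat","screw_top"): print(n,look(n))
m=viewer.silhouettes("crank_grip","wrist")[0]["mask"]
r=cv2.minAreaRect(cv2.findNonZero(np.uint8(m))); print(r)
g=ray(r[0],175,i); print("grip",g,"lat",(g-scr)@X)
c,s=r[0],wpx([545,107.5,150.7]); print(s)
save(cv2.resize(im[60:260,200:420],None,fx=3,fy=3,interpolation=cv2.INTER_CUBIC),"w2c")
E
```

```text
t 7.97 tcp [540.3  -1.  154.2] rot [2.294 2.143 0.009] F [-0.2 -0.5 22.4] M [ 0.11  0.04 -0.01] gw 0.23 gf 25.0
t 9.74 tcp [564.6  35.1 329.2] rot [-2.295e+00 -2.145e+00  2.000e-03] F [-0.1  0.  -0.8] M [-0.05  0.08  0.03] gw 0.605 gf 0.0
crank_grip [(0.93, array([539.3,  -1.1, 165.4]))]
flat [(0.84, array([539.1,  67.1, 117.1]))]
screw_top [(0.59, array([538.8, 108.1, 151.6]))]
((297.5, 218.5), (49.0, 19.0), 90.0)
grip [538.1783693    3.25333893 175.        ] lat 0.28453325263731566
[297.18313345 121.83618321]
```

View pics/w2c.png

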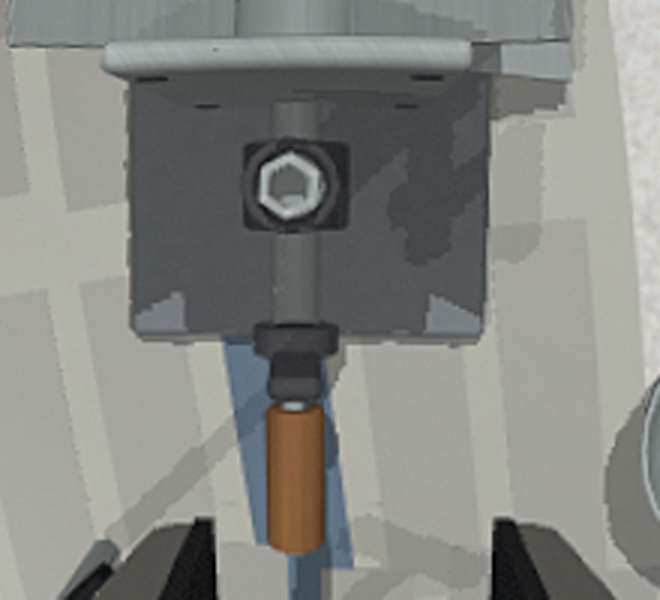

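Picture: the crank stands upright. The grip axis at pixel (297,218) lies straight in line with the screw at (297,122). Next, a close, rectified view of the socket to get its hex angle.

```bash
cat >> h.py <<'E'
def rect(im,i,c,z,half,n=600):
    """world-aligned orthophoto of plane z: col=+x, row=-y"""
    K=np.array(i["camera_matrix"]);R=np.array(i["R"]);t=np.array(i["t"])
    s=np.linspace(-half,half,n); gx,gy=np.meshgrid(c[0]+s,c[1]-s); P=np.stack([gx,gy,np.full_like(gx,z)],-1)@R.T+t
    rr=np.hypot(P[...,0],P[...,1]); th=np.arctan2(rr,P[...,2])/rr
    return cv2.remap(im,np.float32(K[0,0]*P[...,0]*th+K[0,2]),np.float32(K[1,1]*P[...,1]*th+K[1,2]),cv2.INTER_CUBIC)
E
python3 - <<'E'
from h import *
robot.servo_line([540,36,200],feed=250); robot.hold(.15); i=viewer.camera_info("wrist")
im=viewer.read_camera("wrist"); S()
save(rect(im,i,[545,107.5],150.7,20),"w3"); print(look("screw_top"))
E
```

```text
t 10.88 tcp [541.2  36.  201.5] rot [2.295 2.143 0.004] F [-0.6 -0.6  0.1] M [-0.07  0.03 -0.03] gw 0.603 gf 0.0
[(0.82, array([539.4, 107.4, 150.3]))]
```

View pics/w3.png

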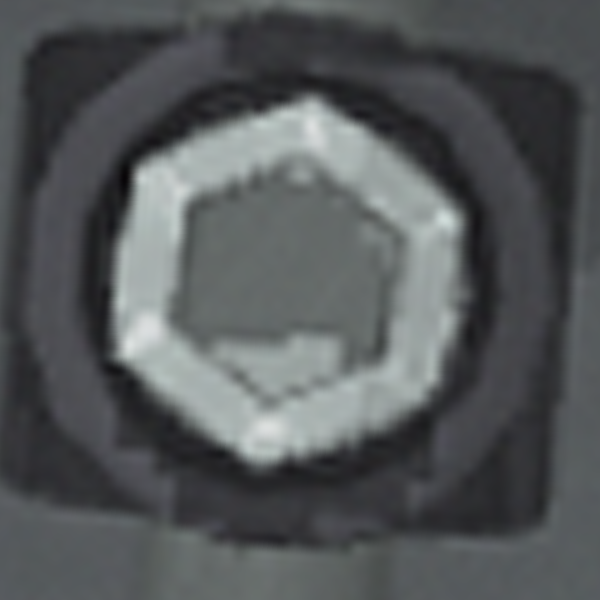

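The rectified picture (15 px/mm) shows the hex socket centred at (290,281), which is world (544.4,108.8). Its corners at (312,105)/(262,455) and (460,220)/(128,345) put the flats' normals at about -8.5° mod 60. Next I'll look at the key in the stand.

```bash
python3 - <<'E'
from h import *
robot.servo_line([541,36,250],feed=300)
robot.movep([436,-362,290],down(12)); robot.hold(.1); o=S(); print(np.round(o["joints"],2))
i=viewer.camera_info("wrist"); im=viewer.read_camera("wrist"); save(im,"w4raw")
for n in ("key","key_stand"): print(n,look(n))
save(rect(im,i,[509,-349],121,75),"w4")
E
```

```text
t 12.87 tcp [ 437.1 -360.6  289.6] rot [-3.123 -0.333  0.   ] F [-0.2 -0.9  1.7] M [0.01 0.15 0.02] gw 0.599 gf 0.0
[-0.24  0.42  1.15  1.78 -0.41  1.22 -0.33]
key [(0.94, array([ 513.4, -162.6,   -1.9])), (0.93, array([410. , -90. ,   3.4])), (0.64, array([ 503.3, -349.2,    7.8]))]
key_stand [(0.66, array([ 508.6, -350.5,    2.2]))]
```

View pics/w4.png

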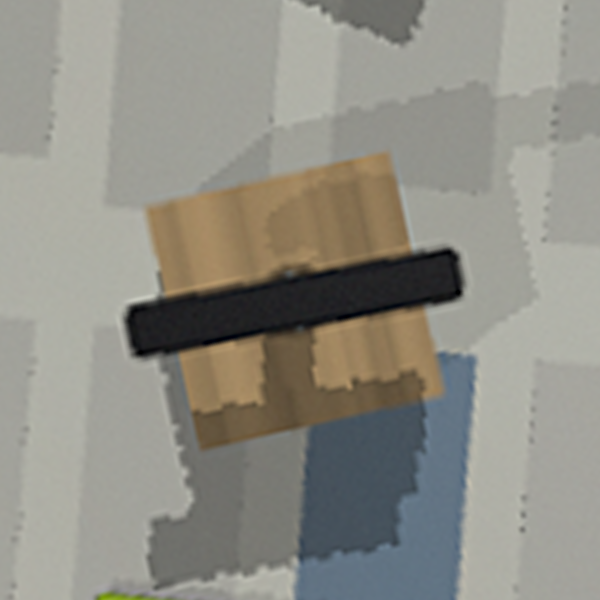

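Picture: the black T-handle is above the wooden stand, with its ends at (128,330) and (462,274). Its centre (295,302) is world (507.8,-349.5), lying 9.5° from x, and the measured length of 85 mm confirms it as the key in the stand. Now I'll grasp it.

```bash
python3 - <<'E'
from h import *
rv=down(9.5)
robot.movep([507.8,-349.5,150],rv); robot.servo_line([507.8,-349.5,104],feed=100); robot.hold(.1); S()
grip(0.05,60); robot.hold(.1); S()
robot.servo_line([507.8,-349.5,175],feed=100); o=S(); print(np.round(o["joints"],2))
for a in(-8.5,51.5,111.5,171.5):
  for d in(0,-80):
    q=kin.ik([544.4,108.8,260],down(a+d)); print(a,d,None if q is None else np.round(q,2))
E
```

```text
t 14.4 tcp [ 508.  -349.9  104.4] rot [3.13e+00 2.60e-01 1.00e-03] F [0.9 1.1 0.2] M [ 0.    0.18 -0.05] gw 0.599 gf 0.0
t 15.2 tcp [ 507.8 -349.4  104. ] rot [-3.131 -0.26  -0.   ] F [0.1 0.2 1.2] M [0.11 0.13 0.  ] gw 0.15 gf 60.0
t 16.06 tcp [ 507.6 -349.   174.6] rot [-3.13e+00 -2.60e-01  1.00e-03] F [-0.5  0.1 -1.4] M [-0.01  0.16 -0.  ] gw 0.147 gf 60.0
[-0.15  0.63  1.01  1.77 -0.6   1.08 -0.34]
-8.5 0 [-1.18  0.49  1.26  1.84 -0.5   1.19 -1.48]
-8.5 -80 [-1.26  0.73  1.53  1.84 -0.76  1.35 -2.64]
51.5 0 [-1.05  0.37  1.02  1.84 -0.35  1.13 -0.58]
51.5 -80 [-1.21  0.54  1.32  1.84 -0.56  1.21 -1.78]
111.5 0 [-0.97  0.33  0.89  1.83 -0.29  1.11  0.4 ]
111.5 -80 [-1.11  0.41  1.1   1.84 -0.4   1.14 -0.89]
171.5 0 [-0.68  0.27  0.51  1.82 -0.15  1.09  1.31]
171.5 -80 [-0.97  0.34  0.9   1.83 -0.29  1.11  0.06]
```

Key gripped (13.5 mm, on the handle). Carry it high over the crank and insert it with force monitoring.

```bash
python3 - <<'E'
from h import *
robot.servo_line([507.8,-349.5,330],feed=250)
robot.movep([544.4,108.8,300],down(111.5)); robot.servo_line([544.4,108.8,256],feed=120); robot.hold(.2); o=S(); F0=np.array(o["contact_force"])
z=256
while z>230:
    z-=2; robot.servo_line([544.4,108.8,z],feed=40); o=robot.observe(); F=np.array(o["contact_force"])-F0
    print(z,np.round(o["tcp_pos"],1),np.round(F,1),round(o["t"],2))
    if F[2]>10 or np.hypot(F[0],F[1])>15: break
S()
E
```

```text
t 19.23 tcp [545.  108.8 256.8] rot [1.768e+00 2.596e+00 2.000e-03] F [ 0.1  0.1 -1.6] M [ 0.01  0.04 -0.01] gw 0.146 gf 60.0
254 [544.4 108.9 254.1] [-0.1 -0.2 -0.9] 19.48
252 [544.3 108.8 251.8] [0.2 0.5 0.6] 19.73
250 [544.3 108.8 249.8] [-0.3 -0.1 -0.2] 19.98
248 [544.3 108.8 247.9] [ 0.4 -0.5 -0.3] 20.23
246 [544.5 108.8 246. ] [ 0.2 -0.3 -0.1] 20.48
244 [544.9 109.  244.2] [ 2.2 -0.  -0.2] 20.73
242 [545.1 109.  242.2] [ 2.   0.8 -0.2] 20.98
240 [544.9 109.  240. ] [ 4.   1.2 -0.3] 21.23
238 [544.8 108.9 238. ] [ 5.1  1.2 -0.7] 21.48
236 [544.8 108.9 236. ] [5.3 1.2 0.3] 21.73
234 [544.8 108.9 234. ] [5.6 1.2 0.1] 21.98
232 [545.4 108.8 233.6] [ 2.6  1.8 12.6] 22.23
t 22.23 tcp [545.4 108.8 233.6] rot [1.768 2.596 0.003] F [ 2.7  1.9 11. ] M [ 0.29 -0.77  0.02] gw 0.146 gf 60.0
```

Seated at the expected depth: TCP 233.6, so the rim is at about 150.6. Now tighten clockwise while monitoring the torque.

```bash
python3 - <<'E'
from h import *
P=np.array([545.2,108.9]); a=111.5; z0=232.6; M0=-0.01
robot.servo_line([*P,z0],feed=40)
def meas():
    M=[];
    for _ in range(3): robot.hold(.03); o=robot.observe(); M.append(o["wrist_torque"][2])
    return o,np.mean(M)-M0
turn=0; hist=[]
while turn<45:
    turn+=5; robot.servo_line([*P,z0-3*np.radians(turn)],feed=40,rotation=down(a-turn)); o,m=meas()
    act=np.degrees((Ro.from_rotvec(o["tcp_rot"])*Ro.from_euler('x',-180,degrees=True)).as_euler('zyx')[0])
    print(turn,round(act,1),np.round(o["tcp_pos"],1),np.round(o["contact_force"],1),"M",round(m,3),round(o["t"],2))
    if abs(m)>.28: break
E
```

```text
5 106.5 [545.8 108.8 233.7] [2.2 0.  9.7] M 0.027 22.82
10 101.5 [545.9 108.9 233.6] [ 2.   1.8 12.1] M 0.062 23.18
15 96.5 [545.9 108.8 233.5] [ 1.2  1.1 12.9] M -0.019 23.52
20 91.5 [545.8 108.7 233.3] [ 0.8  1.3 13. ] M -0.037 23.88
25 86.5 [545.8 108.7 233. ] [ 0.7  0.9 14.2] M -0.052 24.23
30 81.5 [545.7 108.6 232.8] [ 0.9  0.5 14. ] M -0.054 24.57
35 76.5 [545.7 108.6 232.5] [ 0.8  0.4 13.4] M -0.054 24.93
40 71.5 [545.6 108.6 232.3] [-0.1  0.6 15. ] M -0.064 25.27
45 66.5 [545.5 108.6 232. ] [-0.1  1.4 15.1] M -0.087 25.62
```

```bash
python3 - <<'E'
from h import *
P=np.array([545.2,108.9]); a=111.5; z0=232.6; M0=-0.01
turn=45
while turn<85:
    turn+=2.5 if turn<50 else 1.5; robot.servo_line([*P,z0-3*np.radians(turn)],feed=40,rotation=down(a-turn)); M=[]
    for _ in range(4): robot.hold(.03); o=robot.observe(); M.append(o["wrist_torque"][2])
    m=np.mean(M)-M0
    act=np.degrees((Ro.from_rotvec(o["tcp_rot"])*Ro.from_euler('x',-180,degrees=True)).as_euler('zyx')[0])
    print(turn,round(act,1),np.round(o["tcp_pos"],2),np.round(o["contact_force"],1),"M",round(m,3),round(o["t"],2))
    if abs(m)>.33: break
E
```

```text
47.5 64.0 [545.48 108.59 231.92] [-0.2  1.3 15.2] M -0.041 26.01
50.0 61.5 [545.43 108.56 231.78] [-0.4 -0.4 14.7] M -0.035 26.39
51.5 60.0 [545.41 108.59 231.72] [-0.4  1.3 15.3] M 0.066 26.77
53.0 58.5 [545.4  108.6  231.64] [-0.7  0.3 15.3] M 0.013 27.16
54.5 57.0 [545.36 108.57 231.57] [-0.4  0.5 15.8] M 0.061 27.54
56.0 55.5 [545.35 108.58 231.48] [ 0.3  0.4 16.1] M 0.013 27.93
57.5 54.0 [545.32 108.57 231.41] [-0.5  0.5 16. ] M 0.004 28.31
59.0 52.5 [545.29 108.62 231.33] [ 0.3 -0.2 14.7] M 0.022 28.69
60.5 51.0 [545.27 108.61 231.25] [-0.8  1.2 17.1] M 0.017 29.07
62.0 49.5 [545.22 108.63 231.15] [-0.4  0.6 16.2] M 0.012 29.46
63.5 48.0 [545.22 108.59 231.09] [-0.8  1.4 15.4] M 0.015 29.84
65.0 46.5 [545.21 108.63 231.02] [-1.   0.8 15.8] M 0.014 30.23
66.5 45.0 [545.18 108.63 230.94] [ 0.   0.8 16.5] M 0.04 30.61
68.0 43.5 [545.16 108.64 230.88] [-0.4  0.4 16. ] M 0.018 30.99
69.5 42.0 [545.13 108.64 230.81] [-1.6  0.3 16. ] M 0.063 31.38
71.0 40.5 [545.16 108.65 230.78] [-1.7  1.4 16.9] M 0.059 31.76
72.5 39.0 [545.13 108.69 230.71] [-1.2  0.7 17.1] M 0.058 32.14
74.0 37.5 [545.11 108.71 230.64] [-1.6  1.2 17.6] M 0.098 32.52
75.5 36.0 [545.1 108.7 230.6] [-2.5  0.6 16.9] M 0.104 32.91
77.0 34.5 [545.09 108.73 230.54] [-1.3  1.1 18.2] M 0.138 33.29
78.5 33.0 [545.1  108.72 230.49] [-1.1  2.  18.1] M 0.16 33.67
80.0 31.5 [545.12 108.74 230.46] [-1.2  0.5 18.1] M 0.188 34.06
81.5 30.0 [545.14 108.74 230.44] [-1.2  1.  17.6] M 0.246 34.44
83.0 28.5 [545.14 108.8  230.41] [-2.2  0.7 19.3] M 0.23 34.83
84.5 27.0 [545.13 108.77 230.38] [-1.9  1.  19.6] M 0.252 35.21
86.0 25.5 [545.17 108.83 230.38] [-2.2  0.9 19.8] M 0.297 35.59
```

Bearing came at about 68–69° of turn. Since then torque has risen about 0.3 N m and the key has sunk about 0.47 mm, so both put it about 0.15 rad past bearing, firmly tight. Now unload, withdraw, and return the key.

```bash
python3 - <<'E'
from h import *
robot.hold(.15)
P=[545.2,108.8]; robot.servo_line([*P,230.5],feed=40,rotation=down(36)); robot.hold(.1); S()
robot.servo_line([*P,240],feed=30); S()
robot.servo_line([*P,330],feed=120); S()
robot.movep([507.8,-349.5,330],down(9.5)); robot.servo_line([507.8,-349.5,166],feed=200); robot.hold(.2); o=S(); F0=np.array(o["contact_force"])
z=166
while z>104:
    z=max(z-4,103.5); robot.servo_line([507.8,-349.5,z],feed=60); o=robot.observe(); F=np.array(o["contact_force"])-F0
    if z%12==2 or np.linalg.norm(F)>4: print(z,np.round(o["tcp_pos"],1),np.round(F,1),round(o["t"],2))
    if F[2]>10 or np.hypot(F[0],F[1])>12: break
S()
E
```

```text
t 36.17 tcp [544.7 108.8 230.8] rot [-2.988e+00 -9.650e-01  2.000e-03] F [0.6 1.6 6. ] M [ 0.22 -0.05  0.12] gw 0.146 gf 60.0
t 36.64 tcp [544.6 108.8 240.1] rot [-2.988e+00 -9.700e-01  2.000e-03] F [ 0.1 -0.3 -1.3] M [ 0.11 -0.04  0.04] gw 0.143 gf 60.0
t 37.54 tcp [544.7 108.9 329.3] rot [-2.987e+00 -9.710e-01  2.000e-03] F [-0.3 -0.7 -2.6] M [-0.03  0.15  0.02] gw 0.145 gf 60.0
t 40.39 tcp [ 508.4 -349.9  167.2] rot [3.13e+00 2.60e-01 3.00e-03] F [ 0.5  0.2 -1.7] M [ 0.05  0.15 -0.02] gw 0.146 gf 60.0
158 [ 507.6 -349.3  157.6] [-0.4  0.1 -0.2] 40.89
146 [ 507.7 -349.3  145.7] [-0.5 -0.3 -0.8] 41.64
134 [ 507.6 -349.4  133.7] [-1.2 -1.   0. ] 42.39
122 [ 507.6 -349.3  121.7] [-0.4 -0.3  0.4] 43.14
110 [ 507.6 -349.3  109.7] [-0.2 -0.7 -0.6] 43.89
103.5 [ 508.1 -349.9  104. ] [-1.8  0.2  3.6] 44.39
t 44.39 tcp [ 508.1 -349.9  104. ] rot [3.13e+00 2.60e-01 1.00e-03] F [-1.2  0.4  1.9] M [-0.01  0.18 -0.05] gw 0.143 gf 60.0
```

The key went back into the hole. Release, retreat and check.

```bash
python3 - <<'E'
from h import *
grip(0.6); robot.hold(.2); robot.servo_line([507.8,-349.5,170],feed=120); 
robot.movep([436,-362,290],down(12)); robot.hold(.2); S()
i=viewer.camera_info("wrist"); im=viewer.read_camera("wrist"); a=rect(im,i,[509,-349],121,75,400)
print(look("key"),look("key_stand"))
robot.movep([565,35,330],down(86.1)); robot.hold(.2); i=viewer.camera_info("wrist"); im=viewer.read_camera("wrist"); b=rect(im,i,[545,70],148,90,400); S()
for n in("flat","crank_grip","screw_top"): print(n,look(n))
save(np.hstack([a,b]),"w5")
E
```

```text
t 46.87 tcp [ 436.5 -360.8  288. ] rot [-3.123 -0.331  0.005] F [ 0.3 -0.   0.4] M [-0.03  0.12 -0.02] gw 0.594 gf 0.0
[(0.81, array([ 514.7, -162. ,    0.7])), (0.71, array([410.1, -89.2,  -1. ])), (0.64, array([ 503.1, -347.3,    9. ]))] [(0.9, array([ 505.9, -351.8,    4.1]))]
t 48.82 tcp [565.  34. 330.] rot [ 2.298  2.142 -0.   ] F [ 0.3 -0.3 -0.4] M [-0.03  0.11 -0.01] gw 0.601 gf 0.0
flat [(0.72, array([541.3,  70.8, 117.1]))]
crank_grip [(0.6, array([540.3,   3.2, 166.8]))]
screw_top [(0.67, array([537.4, 108.4, 148.6]))]
```

View pics/w5.png

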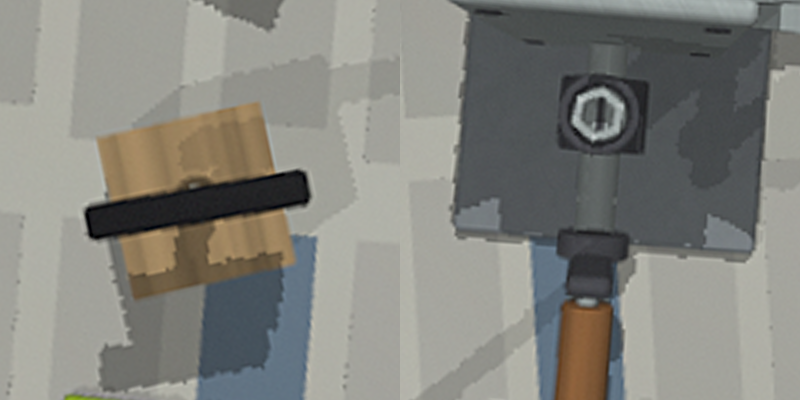

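The picture shows the key back upright in its stand (handle centre at 198,205, as before the pick), the crank upright (585,340) in line with the screw (598,113), and the screw sunk.

```bash
python3 -c "
from h import *
print(robot.job_done()); S()"
```

```text
the job is handed in; nothing more can be done
None
the job is handed in; nothing more can be done
```

I handed the job in at about 49 s of the 72 s: the crank's flat is up, the setscrew is firmly tight (estimated about 0.15 rad past bearing, from torque and sink depth), and the key is back upright in its stand; no verdict came back.

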